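# Swing the dispenser spout over the beaker and start it

### The arm

A 6-joint arm with a two-finger parallel gripper is mounted at the origin on the work surface. World frame = base frame: x ahead of the robot, y to its left, z up, the work surface at z = 0. Lengths are in m, angles in degrees, forces in N, time in s.
With the tool pointing down it reaches from about 0.4 to 0.825 m from the base axis. Payload 7 kg.
Tool frame: the origin (TCP) lies on the centre line of the jaws, within the pads' length; the fingertips stand 19 mm ahead of it and the grasp point (between the pads) is the TCP; z points along the fingers, y is the line along which they close (so a half turn about z gives the same grasp; the last joint's range is limited). The gripper opens to 88 mm and grips with 3 to 60 N. Pads are 19 mm wide; open, the fingers measure 130 mm over their backs; the gripper's body (78 mm by 193 mm) begins 47 mm behind the grasp point.
Start: joints at [79.532, 20.546, 0.682, 0, -70.136, -16.507], TCP at [0.306, 0.602, 0.246] pointing down, gripper open.
Joint ranges: [-176.03, 176.03], [-82.01, 121.73], [-58.28, 71.71], [-173.87, 95.51], [-174.79, -0.11], [-173.66, 173.66]. Speed limits (degrees/s): [136.94, 136.94, 172.46, 180, 180, 180].

### API

Orientations are given as [roll, pitch, yaw] about the fixed x, y, z axes, in that order (R = Rz(yaw) Ry(pitch) Rx(roll)).
In Python, from plant import ctrl gives the robot as it stands.
- The arm moves only by the tool move_arm, never from a script. Its argument "motion" is a list of rows, each a list of 3 entries, a list of its own where there are three numbers: the shift along the tool's x, y, z in mm, then the turn, a rotation vector about the tool's x, y, z in degrees, then the closure, from 0 (fully open) to 1 (shut). A call has 1 to 10 rows; each row is the pose to reach, as a shift and turn from the pose commanded when the call began, along the tool's axes at that moment; what a row does not reach only later rows make up. A row lasts 1/12 s, in which the tool goes at most 41.7 mm and 7.16 degrees, less where a joint would pass 70% of its speed; a pose out of reach is approached as far as the arm can. A call with a gripper value outside its range is refused whole. The fingers move at their own pace and stop on an object; the grip force is fixed at half the most. Time passes only in rows, so rows that repeat a pose let the fingers close. It gives the time, the measured TCP pose, the force, the opening and the grip force at its end, in the units of the state.
- ctrl.get_obs(): the state, without advancing time (a new reading comes with each control period).
- ctrl.snapshot(name): name is "scene" or "top" or "wrist"; returns a dict with "color" (384x512x3 uint8, blue, green, red), "camera_matrix" (3x3 intrinsics, pixels), "k1" (the pictures are not rectified: a ray, as slopes to the right and down, at radius r is drawn at 1 + k1 r^2 times it, then the intrinsics apply), "cam_to_world" (4x4, takes a point from camera to world coordinates). Camera axes: x right, y up, looking along -z (the intrinsics and any distortion apply to the point x, -y, -z); pixel columns grow to the right and rows downward; lengths in m; the calibration is good to about 2 mm. A picture is of the moment at which its call begins. There is no depth.
- ctrl.close_job(): hands the job in; it is judged then, once.
The state is a dict: "clock": time; "joint_pos": joint angles; "qvel": joint speeds; "tau": joint torques, N m; "tool_pos": TCP position; "orientation": TCP orientation; "force": force on the tool from outside, world axes, zero at the start; "moment": the same for the moment, N m; "opening": finger opening in m; "gripper_force": force on a finger pad.
Only numpy, scipy, OpenCV 4.12 (cv2) and the standard library are available. Lean on these libraries where they do the work, as an engineer would, in place of code of your own. Each camera call takes 0.05 s, during which the arm holds its last target. There are 200 camera calls.

### The job

Without gripping anything, gently push the dispenser's swivelling spout arm round with a closed fingertip until its nozzle is over the middle of the beaker (not the slim measuring cylinder or the low dish), then press the start button on the control box all the way down and let it come up again. Leave the beaker and all the other loose things standing where they are.

Things in the scene. Friction and masses are not known exactly. Their poses are not given: they have to be found in the camera images.
- spout_arm (a joint): Swivel angle of the spout arm about the upright column (rad), counter-clockwise seen from above, -1.6 to 1.6 with a stop at each end. 0: the arm points along the dispenser's -x, roughly to the robot. It starts at 1.15 to 1.5, swung out to the robot's right (-y). The swivel is stiff (0.15 N m); the arm stays where it is left.
- pivot (a point): Point on the column's upright swivel axis at the height of the arm's axis, 147 mm above the bench. The arm is a level steel tube, 14 mm in diameter, 170 mm from this axis to the nozzle, with a grey hub here, 46 mm in diameter, top 164 mm above the bench. Below the tube is free air down to the vessels (at most 105 mm tall), except at the column.
- dispenser: The dispenser, fixed to the bench: a foot, a steel column 36 mm in diameter with the swivelling arm on top, and behind it (+x, 45 to 145 mm from the column) a white pump housing 130 mm wide, 78 mm tall. Origin on the bench under the swivel axis; yaw within 0.25 rad.
- nozzle (a point): Centre of the nozzle's lower end, 117 mm above the bench and 170 mm from the swivel axis: the outer end of the arm tube turned down 30 mm, 14 mm in diameter with an 18 mm white collar. It moves with the arm.
- beaker_rim (a point): Centre of the mouth of the beaker, on its axis, 85 mm above the bench: the place over which the nozzle must be. It lies 162 to 178 mm from the swivel axis.
- beaker: White plastic beaker, loose, about 180 g: open, 74 mm across the mouth and 85 mm tall; origin at the centre of its underside. It stands at one of three places on the arc below the nozzle's path, at about 50 degrees to either side of, or on, the dispenser's forward direction; the cylinder and dish stand at the other two.
- cylinder: Slim white measuring cylinder, loose, 34 mm in diameter and 105 mm tall on a round foot of 60 mm; origin at the centre of its underside. Not to be disturbed.
- dish: Low white porcelain dish, loose, 86 mm across and 36 mm tall; origin at the centre of its underside. Not to be disturbed.
- start (a joint): Travel of the start button (m): 0 up, 0.006 fully down; a spring returns it and fully down takes 5 N.
- start_top (a point): Centre of the top face of the start button, 62 mm above the bench when up: a white round button of 32 mm diameter that is pressed straight down, on a grey control box 100 x 90 mm and 40 mm tall, fixed to the bench on the robot's left (+y).
- rack: Steel tube rack with blue-capped tubes, loose, about 800 g, 85 x 160 mm and 102 mm tall, on the robot's right; origin at the centre of its underside. Not to be disturbed.
- reagent: Amber capped reagent bottle, loose, 66 mm in diameter and 140 mm tall, behind and to the left of the dispenser; origin at the centre of its underside. Not to be disturbed.
Mind the look-alikes: they are no part of the job. Leave any green look-alike of the part that bears start alone. Leave any green look-alike of the beaker alone.

How it is judged (in metres and radians):
On the way, in this order (a step that is already met when the one before it is completed fails the run):
1. the nozzle is brought over the middle of the beaker (horizontal distance between nozzle and beaker_rim below 0.018 m), for 0.3 s.
2. then the start button is pressed down (at least 4.5 mm) with the nozzle still over the beaker (value of joint start above 0.0045 m and horizontal distance between nozzle and beaker_rim below 0.018 m), for 0.05 s.
At the end, for the whole second after the job is handed in: The nozzle rests within 18 mm (horizontally) of the centre of the beaker's mouth, the arm at rest, the start button up again (under 2 mm) after having been pressed, and the beaker, cylinder, dish, rack and bottle upright within 15 mm of where they stood (horizontal distance between nozzle and beaker_rim below 0.018 m and value of joint start below 0.002 m and velocity of joint spout_arm between -0.03 and 0.03 rad/s and distance of each of beaker, cylinder, dish, rack, reagent from where it was at the start of the episode below 0.015 m and angle between each of beaker, cylinder, dish, rack, reagent's own z axis and vertical below 0.1 rad); the robot touches nothing.
It fails at once if the beaker is shoved, lifted or carried (more than 15 mm from where it stood) or tipped (more than 0.25 rad) (distance of beaker from where it was at the start of the episode above 0.015 m or angle between beaker's own z axis and vertical above 0.25 rad).
It fails at once if the measuring cylinder or the dish is shoved, lifted or carried (more than 15 mm from where it stood) or tipped (more than 0.25 rad) (distance of any of cylinder, dish from where it was at the start of the episode above 0.015 m or angle between any of cylinder, dish's own z axis and vertical above 0.25 rad).
It fails at once if the tube rack or the reagent bottle is shoved, lifted or carried (more than 15 mm from where it stood) or tipped (more than 0.25 rad) (distance of any of rack, reagent from where it was at the start of the episode above 0.015 m or angle between any of rack, reagent's own z axis and vertical above 0.25 rad).
It fails at once if the start button is pressed (more than 3 mm) while the nozzle is not over the middle of the beaker (18 mm) (value of joint start above 0.003 m and not (horizontal distance between nozzle and beaker_rim below 0.018 m)).
It fails at once if the spout arm (or its stand) is pushed or squeezed with more than 20 N (contact force between the fingers and dispenser above 20 N).
It also fails if it takes over 51 s, if anything falls off the work surface, if the arm or the gripper's body presses on something with over 40 N, if the wrist force passes 120 N, or if a joint passes its speed limit or range.

## Working session

There is one attempt and no reset: what is moved stays moved. The work goes in short steps, Python scripts to look and compute and a tool call to move; the robot and the scene stay as the last step left them, time stands still between calls to the robot, and variables do not carry over. Pictures are saved under pics/ and viewed, at most 10 in all, crops included, and the job is handed in when it is done.

Besides the shell and the picture viewer there is one more tool, called after ">>>" by a JSON object that holds its "op" and its "data". move_arm: Moves the arm, as the interface text tells. Its arguments: {"type":"object","properties":{"motion":{"type":"array"}},"required":["motion"]}

```bash
mkdir -p pics; ls; cat > h.py <<'E'
import numpy as np, cv2, pickle
from plant import ctrl
def snap(n,f):
    s=ctrl.snapshot(n); cv2.imwrite(f'pics/{f}.png',s['color']); pickle.dump(s,open(f'pics/{f}.pkl','wb')); return s
def load(f): return pickle.load(open(f'pics/{f}.pkl','rb'))
def ray(s,u,v):
    K=np.array(s['camera_matrix']);k=s['k1']
    d=np.array([(u-K[0,2])/K[0,0],(v-K[1,2])/K[1,1]]);x=d.copy()
    for _ in range(30): x=d/(1+k*(x@x))
    T=np.array(s['cam_to_world']); return T[:3,3],T[:3,:3]@np.array([x[0],-x[1],-1])
def onz(s,u,v,z):
    o,d=ray(s,u,v); return o+d*(z-o[2])/d[2]
def tri(s1,p1,s2,p2):
    o1,d1=ray(s1,*p1);o2,d2=ray(s2,*p2)
    t=np.linalg.lstsq(np.c_[d1,-d2],o2-o1,rcond=None)[0]
    a=o1+d1*t[0];b=o2+d2*t[1]; return (a+b)/2,np.linalg.norm(a-b)
def proj(s,p):
    K=np.array(s['camera_matrix']);T=np.array(s['cam_to_world'])
    c=T[:3,:3].T@(np.array(p)-T[:3,3]);x=np.array([c[0],-c[1]])/-c[2];x=x*(1+s['k1']*(x@x))
    return np.array([K[0,0]*x[0]+K[0,2],K[1,1]*x[1]+K[1,2]])
E
python3 - <<'E'
from h import *
a=snap('scene','s0');b=snap('top','t0')
for s in(a,b): print(s['k1'],np.round(s['cam_to_world'],3).tolist(),np.round(s['camera_matrix'],1).tolist())
cv2.imwrite('pics/both0.png',cv2.resize(np.hstack([a['color'],b['color']]),(800,300),interpolation=cv2.INTER_AREA))
print(ctrl.get_obs())
E
```

```text
pics
0.0039924799712255975 [[-0.773, -0.491, 0.403, 1.116], [0.635, -0.596, 0.491, 0.652], [-0.0, 0.635, 0.772, 1.106], [0.0, 0.0, 0.0, 1.0]] [[422.4, 0.0, 253.8], [0.0, 422.4, 188.5], [0.0, 0.0, 1.0]]
-0.1926348332678037 [[-0.017, 0.976, -0.216, 0.289], [-1.0, -0.016, 0.004, 0.033], [0.001, 0.216, 0.976, 1.523], [0.0, 0.0, 0.0, 1.0]] [[466.2, 0.0, 250.3], [0.0, 466.2, 192.7], [0.0, 0.0, 1.0]]
{'clock': 0.1, 'joint_pos': array([ 7.95323525e+01,  2.05867027e+01,  6.36861267e-01, -1.74616559e-02,
       -7.01364904e+01, -1.65061396e+01]), 'qvel': array([ 0.05001329,  0.00988579,  0.06893022,  0.07504847,  0.04355489,
       -0.14263641]), 'tau': array([-2.66851835e-03, -5.84163022e+01,  2.93751901e+01,  7.01567397e+00,
        1.01571370e-02, -5.45938769e-05]), 'tool_pos': array([0.30600969, 0.60116532, 0.2447079 ]), 'orientation': array([ 1.79912562e+02, -8.79127787e-03, -2.69797258e+01]), 'force': array([-0.11911678,  0.19263414,  0.57414884]), 'moment': array([-0.03504796,  0.01444247, -0.00624335]), 'gripper_force': 0.0, 'opening': 0.08748749796345892}
```

View pics/t0.png

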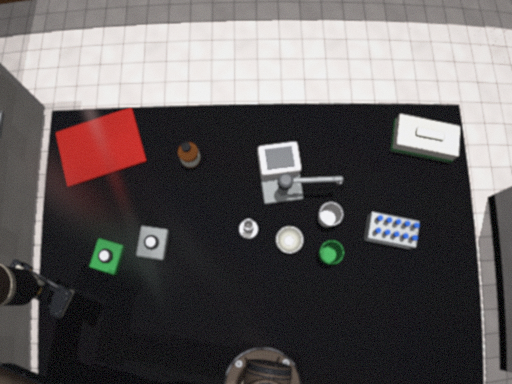

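View pics/s0.png

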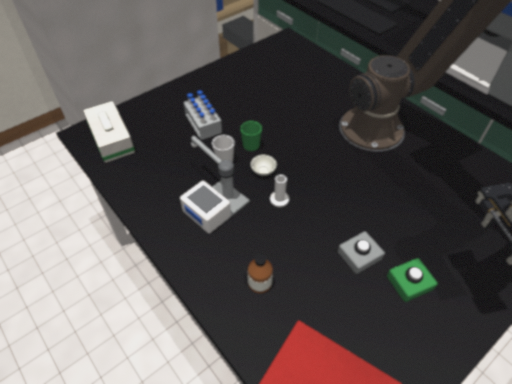

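The top view shows:
- Spout hub at about (285,182), with the tube running to (340,180).
- White beaker at (330,215). A green look-alike stands at (331,252).
- Dish at (289,239) and cylinder at (248,228).
- Grey control box with its button at (151,242). A green look-alike stands at (105,256).
- Rack at (393,230) and bottle at (189,155).

The white beaker and the grey box fit the description, because the green ones are decoys. I'll confirm with an enlarged crop and measure.

```bash
python3 - <<'E'
from h import *
a=load('s0');b=load('t0')
c=cv2.resize(b['color'][140:270,90:350],None,fx=3,fy=3,interpolation=cv2.INTER_CUBIC)   # 780x390
d=cv2.resize(a['color'][115:215,170:300],None,fx=4,fy=4,interpolation=cv2.INTER_CUBIC)  # 520x400
cv2.imwrite('pics/cropT.png',c);cv2.imwrite('pics/cropS.png',d)
for n,s,(x0,y0,x1,y1) in [('T',b,(130,140,350,275)),('S',a,(170,120,390,270))]:
    h=cv2.cvtColor(s['color'],cv2.COLOR_BGR2HSV)
    m=((h[...,1]<60)&(h[...,2]>150)).astype('uint8'); k=np.zeros_like(m);k[y0:y1,x0:x1]=1;m*=k
    cs,_=cv2.findContours(m,cv2.RETR_EXTERNAL,cv2.CHAIN_APPROX_NONE)
    for q in cs:
        if len(q)>=8:
            e=cv2.fitEllipse(q);print(n,np.round(e[0],1),np.round(e[1],1),round(e[2]),cv2.boundingRect(q))
E
```

```text
T [289.1 239.3] [25.5 26.3] 103 (276, 227, 27, 26)
T [151.9 242. ] [28.1 33.4] 11 (138, 227, 29, 32)
T [248.1 228.2] [17.7 18.4] 120 (239, 219, 19, 19)
T [330.1 214.3] [21.1 21.9] 81 (319, 203, 24, 23)
T [335.3 204.4] [1.7 8.7] 121 (331, 202, 9, 6)
T [290.8 198. ] [0.  4.2] 90 (289, 198, 5, 1)
T [269.5 190. ] [14.1 24. ] 6 (262, 180, 16, 23)
T [317.8 185.8] [17.4 59.3] 88 (288, 177, 54, 17)
T [285.4 179.6] [6.7 7.5] 112 (282, 176, 8, 8)
T [279. 158.] [33.1 46.5] 84 (258, 142, 43, 33)
S [361.4 249.2] [28.6 34.5] 95 (342, 233, 40, 34)
S [278.6 199.1] [11.9 17. ] 102 (270, 193, 19, 13)
S [209.7 200.5] [33.8 57.2] 93 (180, 181, 67, 40)
S [280.5 179.1] [7.9 9.3] 92 (276, 177, 11, 7)
S [263.3 164.1] [17.9 23.6] 91 (252, 155, 24, 19)
S [208.6 151.1] [ 2.7 42.6] 131 (193, 137, 28, 25)
S [223.5 143.6] [12.3 17.8] 73 (214, 136, 19, 15)
S [216.8 138.1] [1.7 7.7] 62 (213, 136, 8, 5)
S [203.8 122. ] [ 5.9 22.9] 83 (195, 120, 24, 7)
```

View pics/cropT.png

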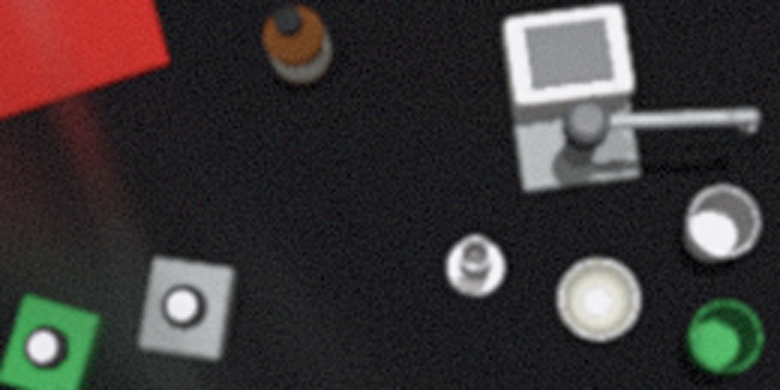

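View pics/cropS.png

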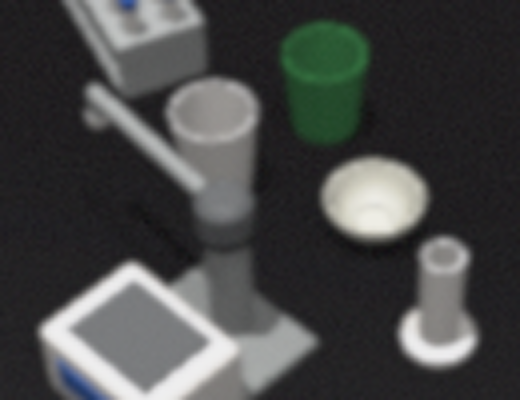

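The crops confirm which things are which. In the top view the white beaker's rim is at (330.3,213.4), the hub top at (285.3,181.2) and the nozzle tip at about (339,182). In the scene view the rim is at (223,142.4), the hub at (226,165) and the nozzle tip at about (193.7,144.5). Next I triangulate.

```bash
python3 - <<'E'
from h import *
a=load('s0');b=load('t0')
P={}
for n,t,s,z in [('rim',(330.3,213.4),(223,142.4),.085),('hubtop',(285.2,181),(226,164.5),.164),('nozzle',(338.8,182.2),(193.8,144.3),.117),('tubeend',(341.5,179.5),(193.5,138),.147),('button',None,None,.062),('dish',(289.1,239.3),(263.3,164.1),.036)]:
    if n=='button':
        r=[]
        for im,(x,y) in((b,(151,242)),(a,(362,245))):
            g=cv2.cvtColor(im['color'],cv2.COLOR_BGR2GRAY)[y-12:y+12,x-12:x+12]
            m=(g>215).astype('uint8');mm=cv2.moments(m,True);r.append((x-12+mm['m10']/mm['m00'],y-12+mm['m01']/mm['m00']));print(r[-1],mm['m00'])
        t,s=r
    p,e=tri(b,t,a,s);P[n]=p;print(n,np.round(p,4),round(e,4),'top@z',np.round(onz(b,*t,z)[:2],4),'sc@z',np.round(onz(a,*s,z)[:2],4))
rim=onz(b,330.3,213.4,.085);hub=onz(b,285.2,181,.164);noz=onz(b,338.8,182.2,.117)
for q in(rim,noz):
    v=(q-hub)[:2];print(np.hypot(*v),np.degrees(np.arctan2(v[1],v[0])))
E
```

```text
rim [ 0.5353 -0.2229  0.0863] 0.0019 top@z [ 0.5362 -0.2239] sc@z [ 0.534  -0.2231]
hubtop [ 0.6255 -0.0788  0.157 ] 0.0003 top@z [ 0.6239 -0.0784] sc@z [ 0.6291 -0.0733]
nozzle [ 0.6305 -0.2517  0.1141] 0.002 top@z [ 0.629  -0.2504] sc@z [ 0.6324 -0.25  ]
tubeend [ 0.6301 -0.2529  0.1428] 0.0031 top@z [ 0.6302 -0.2532] sc@z [ 0.6314 -0.2474]
(150.14814814814815, 241.33333333333334) 54.0
(363.1166666666667, 244.6) 60.0
button [0.4593 0.3485 0.0595] 0.0023 top@z [0.4596 0.347 ] sc@z [0.4601 0.3501]
dish [ 0.4622 -0.0943  0.034 ] 0.0028 top@z [ 0.4629 -0.0952] sc@z [ 0.4627 -0.0917]
0.16991532935998074 -121.08698515242907
0.1720699356352468 -88.29452541185448
```

The measurements agree with the description:
- **Pivot:** about (0.625, −0.0785).
- **Arm:** points at −88.3° in the world frame.
- **Beaker:** direction −121.1°, radius 0.170 m.

The arm therefore has to swing about 33° clockwise. I'll approach behind the tube (+x side) with closed fingers.

>>> {"op": "move_arm", "data": {"motion": [[[31, 25, 0], [0, 0, 3], 1], [[63, 49, 0], [0, 0, 6], 1], [[94, 74, 0], [0, 0, 9], 1], [[126, 98, 0], [0, 0, 12], 1], [[157, 123, 0], [0, 0, 15], 1], [[189, 147, 0], [0, 0, 18], 1], [[220, 172, 0], [0, 0, 21], 1], [[252, 196, 0], [0, 0, 24], 1], [[283, 221, 0], [0, 0, 27], 1], [[315, 246, 0], [0, 0, 30], 1]]}}

```text
clock: 0.93
tool_pos: [0.4755, 0.2375, 0.2455]
orientation: [180.0, 0.0, -57.1]
force: [1.3, 1.1, 0.7]
opening: 0.0271
gripper_force: 0.0
```

```bash
cat >> h.py <<'E'
from scipy.spatial.transform import Rotation as R
def go(xyz,yaw):
    o=ctrl.get_obs();Q=R.from_euler('xyz',o['orientation'],degrees=True);G=R.from_euler('xyz',[180,0,yaw],degrees=True)
    print('clock',round(o['clock'],2),'at',np.round(o['tool_pos'],4),np.round(o['orientation'],1),'F',np.round(o['force'],2),'open',o['opening'])
    print('shift mm',np.round(Q.inv().apply(np.array(xyz)-o['tool_pos'])*1e3,1),'turn',np.round((Q.inv()*G).as_rotvec(degrees=True),2))
E
python3 -c "
from h import *
go((.682,-.202,.25),-88)"
```

```text
clock 0.93 at [0.4755 0.2375 0.2455] [180.    0.  -57.1] F [1.26 1.11 0.7 ] open 0.027061178425009862
shift mm [481.2  65.3  -4.5] turn [1.00e-02 1.00e-02 3.09e+01]
```

>>> {"op": "move_arm", "data": {"motion": [[[40, 5, 0], [0, 0, 3], 1], [[80, 11, 0], [0, 0, 6], 1], [[120, 16, 0], [0, 0, 9], 1], [[160, 22, 0], [0, 0, 12], 1], [[200, 27, 0], [0, 0, 15], 1], [[240, 33, 0], [0, 0, 18], 1], [[280, 38, 0], [0, 0, 21], 1], [[320, 43, 0], [0, 0, 24], 1], [[360, 49, 0], [0, 0, 27], 1], [[400, 54, 0], [0, 0, 30], 1]]}}

```text
clock: 1.77
tool_pos: [0.6483, -0.1274, 0.2452]
orientation: [180.0, 0.0, -87.1]
force: [2.0, 1.7, 0.7]
opening: 0.0008
gripper_force: 0.0
```

```bash
python3 -c "
from h import *
go((.682,-.202,.25),-88)"
```

```text
clock 1.77 at [ 0.6483 -0.1274  0.2452] [180.    0.  -87.1] F [1.95 1.74 0.67] open 0.0007869990251549308
shift mm [ 76.2 -29.9  -4.9] turn [0.04 0.01 0.87]
```

>>> {"op": "move_arm", "data": {"motion": [[[25, -10, 0], [0, 0, 0.5], 1], [[50, -20, 0], [0, 0, 0.9], 1], [[76, -30, 0], [0, 0, 0.9], 1], [[76, -30, 0], [0, 0, 0.9], 1], [[76, -30, 20], [0, 0, 0.9], 1], [[76, -30, 40], [0, 0, 0.9], 1], [[76, -30, 60], [0, 0, 0.9], 1], [[76, -30, 80], [0, 0, 0.9], 1], [[76, -30, 95], [0, 0, 0.9], 1], [[76, -30, 95], [0, 0, 0.9], 1]]}}

```text
clock: 2.6
tool_pos: [0.6797, -0.1991, 0.146]
orientation: [179.6, 0.1, -87.9]
force: [-1.0, -0.7, -2.0]
opening: 0.0003
gripper_force: 0.0
```

```bash
python3 - <<'E'
from h import *
a=snap('scene','s1');b=snap('top','t1')
go((.657,-.2027,.149),-88)
c=cv2.resize(b['color'][140:260,250:370],(480,480),interpolation=cv2.INTER_CUBIC)
d=cv2.resize(a['color'][90:210,170:250],(320,480),interpolation=cv2.INTER_CUBIC)
cv2.imwrite('pics/c1.png',np.hstack([c,d]))
E
```

```text
clock 2.7 at [ 0.6817 -0.1996  0.1501] [179.9  -0.  -87.9] F [ 0.7   0.61 -0.05] open 0.00024790843699101035
shift mm [ 2.2 24.8  1.2] turn [ 0.1  -0.01  0.14]
```

View pics/c1.png

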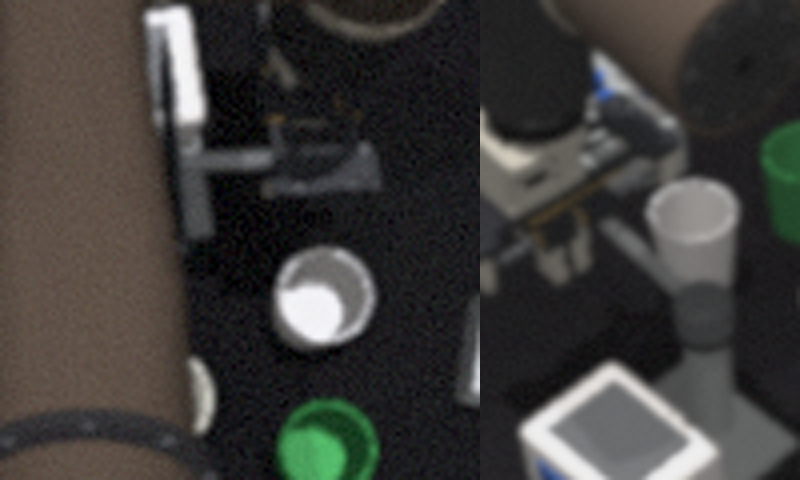

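The fingertip stands behind the tube with clear space to it. In the crop the fingers are at the tube's +x side and the beaker is untouched. Next I compute the arc.

```bash
cat >> h.py <<'E'
PIV=np.array([.625,-.0785])
def pose(phi,off,r=.125,z=.15):
    f=np.radians(phi);u=np.array([np.cos(f),np.sin(f)]);p=np.array([np.sin(f),-np.cos(f)])
    return np.r_[PIV+r*u-off*p,z],phi
def rows(L,base=None):
    o=ctrl.get_obs()
    x0,y0=base if base else (o['tool_pos'],o['orientation'][2])
    Q=R.from_euler('xyz',[180,0,y0],degrees=True)
    for x,y in L: print(np.round(Q.inv().apply(x-x0)*1e3).astype(int).tolist(),round(y0-y,1))
E
python3 - <<'E'
from h import *
o=ctrl.get_obs();print(o['tool_pos'],o['orientation'])
rows([pose(-88.3,q/1e3) for q in(46,40,36,32,28)]+[pose(f,.028) for f in np.arange(-90,-119,-2)])
E
```

```text
[ 0.68172932 -0.19961632  0.1501283 ] [ 1.79904200e+02 -8.50855806e-03 -8.78574184e+01]
[2, 7, 0] 0.4
[2, 13, 0] 0.4
[2, 17, 0] 0.4
[2, 21, 0] 0.4
[2, 25, 0] 0.4
[3, 29, 0] 2.1
[4, 33, 0] 4.1
[4, 38, 0] 6.1
[5, 42, 0] 8.1
[5, 47, 0] 10.1
[5, 51, 0] 12.1
[5, 56, 0] 14.1
[5, 60, 0] 16.1
[4, 64, 0] 18.1
[4, 69, 0] 20.1
[3, 73, 0] 22.1
[2, 78, 0] 24.1
[1, 82, 0] 26.1
[0, 86, 0] 28.1
[-1, 91, 0] 30.1
```

>>> {"op": "move_arm", "data": {"motion": [[[1, 6, 0], [0, 0, 0.4], 1], [[2, 11, 0], [0, 0, 0.4], 1], [[2, 15, 0], [0, 0, 0.4], 1], [[2, 18, 0], [0, 0, 0.4], 1], [[2, 21, 0], [0, 0, 0.4], 1], [[2, 23, 0], [0, 0, 0.4], 1], [[2, 25, 0], [0, 0, 0.4], 1], [[2, 27, 0], [0, 0, 1.2], 1], [[3, 29, 0], [0, 0, 2.1], 1], [[3, 31, 0], [0, 0, 3.1], 1]]}}

```text
clock: 3.53
tool_pos: [0.6514, -0.204, 0.1507]
orientation: [-180.0, -0.0, -91.1]
force: [1.7, -0.8, 0.2]
opening: 0.0004
gripper_force: 0.7
```

```bash
python3 - <<'E'
from h import *
o=ctrl.get_obs();print(o['clock'],o['tool_pos'],o['orientation'],o['force'])
rows([pose(f,.028) for f in np.arange(-91,-119,-1)][::2])
E
```

```text
3.5333 [ 0.65140901 -0.20396768  0.15069725] [-1.79959333e+02 -1.07440118e-02 -9.10656329e+01] [ 1.67989998 -0.81741009  0.19195238]
[0, 1, 1] -0.1
[1, 5, 1] 1.9
[2, 9, 1] 3.9
[2, 14, 1] 5.9
[3, 18, 1] 7.9
[3, 23, 1] 9.9
[3, 27, 1] 11.9
[3, 32, 1] 13.9
[3, 36, 1] 15.9
[3, 41, 1] 17.9
[2, 45, 1] 19.9
[1, 49, 1] 21.9
[1, 54, 1] 23.9
[0, 58, 1] 25.9
```

>>> {"op": "move_arm", "data": {"motion": [[[1, 3, 0], [0, 0, 1], 1], [[1, 5, 0], [0, 0, 1.9], 1], [[2, 9, 0], [0, 0, 3.9], 1], [[2, 14, 0], [0, 0, 5.9], 1], [[3, 18, 0], [0, 0, 7.9], 1], [[3, 23, 0], [0, 0, 9.9], 1], [[3, 27, 0], [0, 0, 11.9], 1], [[3, 32, 0], [0, 0, 13.9], 1], [[3, 36, 0], [0, 0, 15.9], 1], [[3, 38, 0], [0, 0, 16.9], 1]]}}

```text
clock: 4.37
tool_pos: [0.6127, -0.2061, 0.1506]
orientation: [-180.0, 0.0, -108.0]
force: [1.6, 1.2, 0.9]
opening: 0.0004
gripper_force: 0.6
```

```bash
python3 - <<'E'
from h import *
o=ctrl.get_obs();print(o['clock'],o['tool_pos'],o['orientation'],o['force'])
rows([pose(f,.028) for f in range(-108,-123,-1)])
E
```

```text
4.3667 [ 0.61270283 -0.20607496  0.1505916 ] [-1.79995477e+02  1.45846730e-02 -1.08025562e+02] [1.58840204 1.23303647 0.86904356]
[0, 0, 1] -0.0
[0, 2, 1] 1.0
[1, 4, 1] 2.0
[1, 6, 1] 3.0
[2, 9, 1] 4.0
[2, 11, 1] 5.0
[2, 13, 1] 6.0
[2, 15, 1] 7.0
[3, 17, 1] 8.0
[3, 20, 1] 9.0
[3, 22, 1] 10.0
[3, 24, 1] 11.0
[3, 26, 1] 12.0
[3, 29, 1] 13.0
[3, 31, 1] 14.0
```

>>> {"op": "move_arm", "data": {"motion": [[[0, 2, 0], [0, 0, 1], 1], [[1, 4, 0], [0, 0, 2], 1], [[1, 7, 0], [0, 0, 3], 1], [[2, 9, 0], [0, 0, 4], 1], [[2, 12, 0], [0, 0, 5.5], 1], [[2, 15, 0], [0, 0, 7], 1], [[3, 18, 0], [0, 0, 8.5], 1], [[3, 21, 0], [0, 0, 9.7], 1], [[3, 23, 0], [0, 0, 10.7], 1], [[3, 24, 0], [0, 0, 11], 1]]}}

```text
clock: 5.2
tool_pos: [0.589, -0.2016, 0.1506]
orientation: [180.0, -0.0, -119.0]
force: [0.9, -0.5, 0.6]
opening: 0.0004
gripper_force: 0.6
```

```bash
python3 - <<'E'
from h import *
a=snap('scene','s2');b=snap('top','t2');w=snap('wrist','w2')
o=ctrl.get_obs();print(o['clock'],o['tool_pos'],o['orientation'],o['force'])
c=cv2.resize(b['color'][140:260,250:370],(400,400),interpolation=cv2.INTER_CUBIC)
d=cv2.resize(a['color'][90:210,170:290],(400,400),interpolation=cv2.INTER_CUBIC)
cv2.imwrite('pics/c2.png',np.hstack([c,d]))
E
```

```text
5.35 [ 0.58902353 -0.2016107   0.15047154] [ 1.79963705e+02 -1.27712511e-02 -1.18859525e+02] [-0.94721867 -0.18070943 -0.10171621]
```

View pics/c2.png

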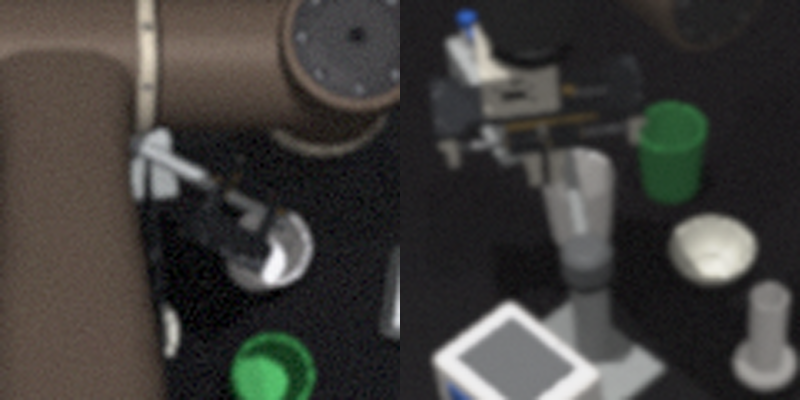

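The nozzle looks close to the beaker, but the gripper hides it. I'll back off, lift and move toward the button side so the view is clear.

>>> {"op": "move_arm", "data": {"motion": [[[0, -10, 0], [0, 0, 0], 1], [[0, -25, 0], [0, 0, 0], 1], [[0, -40, 0], [0, 0, 0], 1], [[0, -40, -25], [0, 0, 0], 1], [[0, -40, -60], [0, 0, 0], 1], [[0, -40, -95], [0, 0, 0], 1], [[-10, -40, -110], [0, 0, -4], 1], [[-40, -30, -110], [0, 0, -8], 1], [[-80, -20, -110], [0, 0, -12], 1], [[-120, -10, -110], [0, 0, -16], 1]]}}

```text
clock: 6.18
tool_pos: [0.6565, -0.1011, 0.2611]
orientation: [-180.0, 0.0, -102.8]
force: [0.8, 0.7, -0.9]
opening: 0.0006
gripper_force: 0.0
```

```bash
python3 -c "
from h import *
go((.5,.22,.25),-60)"
```

```text
clock 6.18 at [ 0.6565 -0.1011  0.2611] [-180.     0.  -102.8] F [ 0.79  0.68 -0.88] open 0.0005672770129221848
shift mm [-278.5  223.7   11. ] turn [-4.000e-02  0.000e+00 -4.279e+01]
```

>>> {"op": "move_arm", "data": {"motion": [[[-28, 22, 0], [0, 0, -4], 1], [[-56, 44, 0], [0, 0, -8], 1], [[-84, 67, 0], [0, 0, -12], 1], [[-112, 89, 0], [0, 0, -17], 1], [[-140, 111, 0], [0, 0, -21], 1], [[-168, 134, 0], [0, 0, -25], 1], [[-196, 156, 0], [0, 0, -29], 1], [[-224, 178, 0], [0, 0, -34], 1], [[-252, 200, 0], [0, 0, -38], 1], [[-280, 222, 0], [0, 0, -43], 1]]}}

```text
clock: 7.02
tool_pos: [0.5014, 0.2225, 0.2608]
orientation: [-180.0, -0.0, -59.7]
force: [1.3, 0.7, 0.3]
opening: 0.0008
gripper_force: 0.0
```

```bash
python3 - <<'E'
from h import *
a=snap('scene','s3');b=snap('top','t3')
c=cv2.resize(b['color'][165:240,270:345],(400,400),interpolation=cv2.INTER_CUBIC)
d=cv2.resize(a['color'][115:190,185:260],(400,400),interpolation=cv2.INTER_CUBIC)
cv2.imwrite('pics/c3.png',np.hstack([c,d]))
go((.4595,.348,.15),-50)
E
```

```text
clock 7.12 at [0.5009 0.2248 0.2608] [-180.     0.   -59.4] F [ 0.41 -0.95 -0.19] open 0.000504820138111898
shift mm [-127.   -26.9  110.9] turn [-0.04  0.03 -9.42]
```

View pics/c3.png

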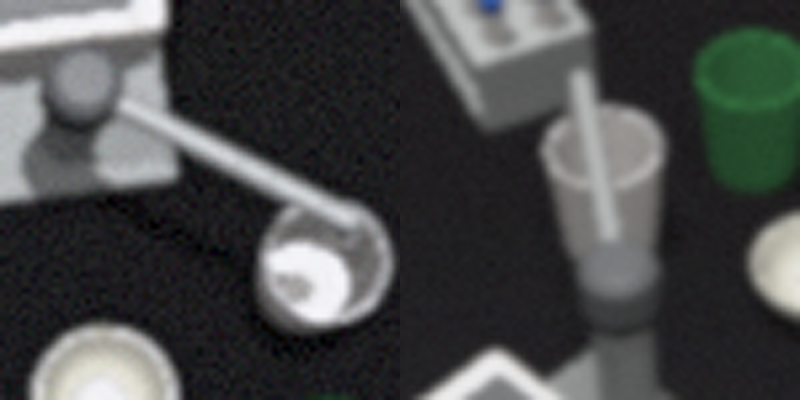

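```bash
python3 - <<'E'
from h import *
a=load('s3');b=load('t3')
T=lambda x,y:((x-.5)/5.333+270,(y-.5)/5.333+165)
S=lambda x,y:((x-400.5)/5.333+185,(y-.5)/5.333+115)
hub=onz(b,*T(82,83),.164)[:2];print('hub',hub,onz(b,285.2,181,.164)[:2])
for nm,im,p,q,r in[('top',b,T(128,107),T(352,216),T(325,262)),('sc',a,S(608,225),S(580,72),S(604,145))]:
    A=onz(im,*p,.149)[:2];B=onz(im,*q,.149)[:2];C=onz(im,*r,.085)[:2]
    f=lambda v:round(float(np.degrees(np.arctan2(v[1],v[0]))),1)
    print(nm,A,B,'axis',f(B-A),'pivot->end',f(B-PIV),'rim',C,f(C-PIV),np.hypot(*(C-PIV)),'end r',np.hypot(*(B-PIV)))
E
```

```text
hub [ 0.62556387 -0.0786672 ] [ 0.62392592 -0.07836384]
top [ 0.61479322 -0.10566994] [ 0.54932795 -0.23085476] axis -117.6 pivot->end -116.4 rim [ 0.53413256 -0.22551609] -121.7 0.172831190998387 end r 0.17011241124689638
sc [ 0.60743743 -0.11410953] [ 0.54200893 -0.23046361] axis -119.4 pivot->end -118.6 rim [ 0.53272358 -0.22397794] -122.4 0.1722752704945467 end r 0.17314865160152457
```

The tube now points at about −117.5° and the rim lies at about −121.8°, so the nozzle is short by about 4° (12 mm). There is plenty of time, so I'll go back and push that last bit.

```bash
python3 - <<'E'
from h import *
e=pose(-118,.066,z=.26);print(e)
go(*e)
E
```

```text
(array([ 0.6245906 , -0.21985357,  0.26      ]), -118)
clock 7.12 at [0.5009 0.2248 0.2608] [-180.     0.   -59.4] F [ 0.41 -0.95 -0.19] open 0.000504820138111898
shift mm [445.8 119.7   0.5] turn [-2.000e-02  5.000e-02  5.858e+01]
```

>>> {"op": "move_arm", "data": {"motion": [[[38, 10, 0], [0, 0, 5], 1], [[76, 20, 0], [0, 0, 10], 1], [[114, 31, 0], [0, 0, 15], 1], [[152, 41, 0], [0, 0, 20], 1], [[190, 51, 0], [0, 0, 25], 1], [[228, 61, 0], [0, 0, 30], 1], [[266, 71, 0], [0, 0, 35], 1], [[304, 82, 0], [0, 0, 40], 1], [[342, 92, 0], [0, 0, 45], 1], [[380, 102, 0], [0, 0, 50], 1]]}}

```text
clock: 7.95
tool_pos: [0.605, -0.1615, 0.2606]
orientation: [180.0, -0.0, -110.1]
force: [0.6, 0.9, 0.2]
opening: 0.0005
gripper_force: 0.0
```

```bash
python3 - <<'E'
from h import *
go(*pose(-118,.066,z=.26))
E
```

```text
clock 7.95 at [ 0.605  -0.1615  0.2606] [ 180.    -0.  -110.1] F [0.63 0.9  0.16] open 0.0004670610033302263
shift mm [ 48.  -38.5   0.6] turn [ 0.   -0.01  7.85]
```

>>> {"op": "move_arm", "data": {"motion": [[[24, -19, 0], [0, 0, 4], 1], [[48, -38, 0], [0, 0, 8], 1], [[48, -38, 0], [0, 0, 8], 1], [[48, -38, 20], [0, 0, 8], 1], [[48, -38, 45], [0, 0, 8], 1], [[48, -38, 70], [0, 0, 8], 1], [[48, -38, 90], [0, 0, 8], 1], [[48, -38, 105], [0, 0, 8], 1], [[48, -38, 110], [0, 0, 8], 1], [[48, -38, 110], [0, 0, 8], 1]]}}

```text
clock: 8.78
tool_pos: [0.6233, -0.2171, 0.1489]
orientation: [179.8, -0.1, -117.9]
force: [-0.8, 0.4, -0.2]
opening: 0.0002
gripper_force: 0.0
```

```bash
python3 - <<'E'
from h import *
o=ctrl.get_obs();print(o['clock'],o['tool_pos'],o['orientation'],o['force'])
rows([pose(-118,q/1e3) for q in(58,48,40,34,30)]+[pose(f,.028) for f in (-118,-119,-120,-121,-122,-123,-123.3)])
E
```

```text
8.7833 [ 0.6232713  -0.21713109  0.14891474] [ 1.79835333e+02 -7.12131258e-02 -1.17883577e+02] [-0.80483156  0.39553044 -0.23130829]
[2, 6, -1] 0.1
[2, 16, -1] 0.1
[2, 24, -1] 0.1
[2, 30, -1] 0.1
[2, 34, -1] 0.1
[2, 36, -1] 0.1
[2, 38, -1] 1.1
[3, 40, -1] 2.1
[3, 42, -1] 3.1
[3, 44, -1] 4.1
[4, 47, -1] 5.1
[4, 47, -1] 5.4
```

>>> {"op": "move_arm", "data": {"motion": [[[2, 10, 0], [0, 0, 0], 1], [[2, 20, 0], [0, 0, 0], 1], [[2, 28, 0], [0, 0, 0], 1], [[2, 33, 0], [0, 0, 0], 1], [[2, 36, 0], [0, 0, 0], 1], [[2, 38, 0], [0, 0, 1], 1], [[3, 41, 0], [0, 0, 2.5], 1], [[3, 44, 0], [0, 0, 4], 1], [[4, 46, 0], [0, 0, 5], 1], [[4, 47, 0], [0, 0, 5.4], 1]]}}

```text
clock: 9.62
tool_pos: [0.5808, -0.1985, 0.151]
orientation: [-179.9, 0.0, -123.3]
force: [0.8, -0.8, 0.8]
opening: 0.0001
gripper_force: 0.6
```

>>> {"op": "move_arm", "data": {"motion": [[[0, 0, 0], [0, 0, 0], 1], [[0, -10, 0], [0, 0, 0], 1], [[0, -25, 0], [0, 0, 0], 1], [[0, -40, 0], [0, 0, 0], 1], [[0, -40, -25], [0, 0, 0], 1], [[0, -40, -60], [0, 0, 0], 1], [[0, -40, -95], [0, 0, 0], 1], [[-10, -40, -110], [0, 0, -4], 1], [[-40, -30, -110], [0, 0, -8], 1], [[-80, -20, -110], [0, 0, -12], 1]]}}

```text
clock: 10.45
tool_pos: [0.6416, -0.1441, 0.2622]
orientation: [-179.9, 0.0, -111.3]
force: [0.9, 0.4, -0.1]
opening: 0.0002
gripper_force: 0.0
```

```bash
python3 -c "
from h import *
go((.5,.22,.25),-60)"
```

```text
clock 10.45 at [ 0.6416 -0.1441  0.2622] [-179.9    0.  -111.3] F [ 0.86  0.36 -0.15] open 0.00020868170231570858
shift mm [-287.9  264.    11.9] turn [-1.300e-01 -2.000e-02 -5.127e+01]
```

>>> {"op": "move_arm", "data": {"motion": [[[-28, 26, 0], [0, 0, -5], 1], [[-56, 52, 0], [0, 0, -10], 1], [[-84, 79, 0], [0, 0, -15], 1], [[-112, 105, 0], [0, 0, -20], 1], [[-140, 131, 0], [0, 0, -25], 1], [[-168, 157, 0], [0, 0, -30], 1], [[-196, 183, 0], [0, 0, -35], 1], [[-224, 210, 0], [0, 0, -40], 1], [[-252, 236, 0], [0, 0, -45], 1], [[-288, 264, 0], [0, 0, -50], 1]]}}

```text
clock: 11.28
tool_pos: [0.4999, 0.219, 0.2608]
orientation: [180.0, 0.0, -61.0]
force: [0.8, 0.4, 0.8]
opening: 0.0006
gripper_force: 0.0
```

```bash
python3 - <<'E'
from h import *
a=snap('scene','s4');b=snap('top','t4')
c=cv2.resize(b['color'][165:240,270:345],(400,400),interpolation=cv2.INTER_CUBIC)
d=cv2.resize(a['color'][115:190,185:260],(400,400),interpolation=cv2.INTER_CUBIC)
cv2.imwrite('pics/c4.png',np.hstack([c,d]))
go((.4595,.348,.12),-50)
E
```

```text
clock 11.38 at [0.4999 0.2224 0.2606] [-180.     0.   -60.8] F [ 1.08 -0.66  0.76] open 0.0004917002473543998
shift mm [-129.3  -26.   140.6] turn [ -0.02   0.02 -10.78]
```

View pics/c4.png

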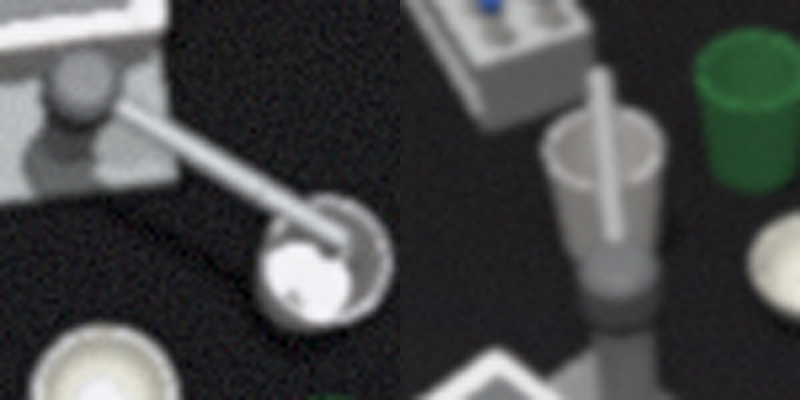

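```bash
python3 - <<'E'
from h import *
a=load('s4');b=load('t4')
T=lambda x,y:((x-.5)/5.333+270,(y-.5)/5.333+165)
S=lambda x,y:((x-400.5)/5.333+185,(y-.5)/5.333+115)
for nm,im,p,q,r in[('top',b,T(125,107),T(343,237),T(326,261)),('sc',a,S(612,228),S(599,72),S(604,146))]:
    A=onz(im,*p,.149)[:2];B=onz(im,*q,.149)[:2];C=onz(im,*r,.085)[:2]
    f=lambda v:round(float(np.degrees(np.arctan2(v[1],v[0]))),1)
    print(nm,'axis',f(B-A),'pivot->end',f(B-PIV),'rim',C,f(C-PIV),'end',B,'end-rim mm',(B-C)*1e3)
E
```

```text
top axis -122.6 pivot->end -120.9 rim [ 0.53471909 -0.22614402] -121.4 end [ 0.53734416 -0.22503884] end-rim mm [2.62507515 1.10518772]
sc axis -123.5 pivot->end -122.5 rim [ 0.53327374 -0.22324211] -122.4 end [ 0.53286953 -0.22294588] end-rim mm [-0.40421525  0.29622742]
```

>>> {"op": "move_arm", "data": {"motion": [[[-26, -5, 10], [0, 0, -2], 1], [[-52, -10, 30], [0, 0, -4], 1], [[-78, -16, 50], [0, 0, -6], 1], [[-104, -21, 75], [0, 0, -9], 1], [[-129, -26, 100], [0, 0, -11], 1], [[-129, -26, 125], [0, 0, -11], 1], [[-129, -26, 140], [0, 0, -11], 1], [[-129, -26, 150], [0, 0, -11], 1], [[-129, -26, 155], [0, 0, -11], 1], [[-129, -26, 155], [0, 0, -11], 1]]}}

```text
clock: 12.22
tool_pos: [0.4618, 0.3428, 0.1047]
orientation: [179.9, -0.0, -50.3]
force: [0.1, 0.3, 0.5]
opening: 0.0005
gripper_force: 0.0
```

```bash
python3 - <<'E'
from h import *
go((.4595,.348,.075),-50)
a=snap('scene','s5')
cv2.imwrite('pics/c5.png',cv2.resize(a['color'][180:300,310:450],None,fx=4,fy=4,interpolation=cv2.INTER_CUBIC))
E
```

```text
clock 12.22 at [0.4618 0.3428 0.1047] [179.9  -0.  -50.3] F [0.09 0.29 0.45] open 0.0004782355424551833
shift mm [-5.4 -1.6 29.7] turn [ 0.1  -0.03 -0.31]
```

View pics/c5.png

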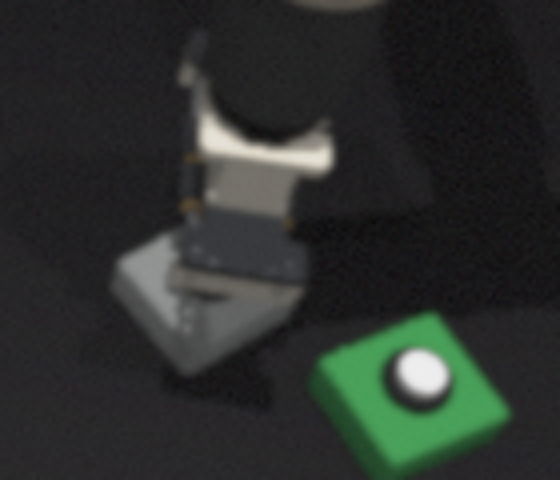

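The nozzle is within about 3 mm of the beaker axis. The fingertip stands over the grey box, at about (190,300) in the crop, clear of the green one. Now I press.

>>> {"op": "move_arm", "data": {"motion": [[[-4, -1, 5], [0, 0, 0], 1], [[-4, -1, 12], [0, 0, 0], 1], [[-4, -1, 18], [0, 0, 0], 1], [[-4, -1, 22], [0, 0, 0], 1], [[-4, -1, 25], [0, 0, 0], 1], [[-4, -1, 27], [0, 0, 0], 1], [[-4, -1, 28], [0, 0, 0], 1], [[-4, -1, 28], [0, 0, 0], 1]]}}

```text
clock: 12.93
tool_pos: [0.4596, 0.3469, 0.0775]
orientation: [180.0, -0.0, -50.3]
force: [-2.0, -2.1, 4.1]
opening: 0.0006
gripper_force: 1.8
```

>>> {"op": "move_arm", "data": {"motion": [[[0, 0, 1], [0, 0, 0], 1], [[0, 0, 2], [0, 0, 0], 1], [[0, 0, 3], [0, 0, 0], 1], [[0, 0, 3.5], [0, 0, 0], 1], [[0, 0, 3.5], [0, 0, 0], 1], [[0, 0, 3.5], [0, 0, 0], 1]]}}

```text
clock: 13.43
tool_pos: [0.4597, 0.347, 0.0752]
orientation: [-180.0, -0.0, -50.3]
force: [-6.1, -3.5, 14.6]
opening: 0.0004
gripper_force: 6.8
```

At 14.6 N and z 0.0752 the button is bottomed on its stop. I'll lift off clear.

>>> {"op": "move_arm", "data": {"motion": [[[0, 0, 0], [0, 0, 0], 1], [[0, 0, -5], [0, 0, 0], 1], [[0, 0, -15], [0, 0, 0], 1], [[0, 0, -40], [0, 0, 0], 1], [[0, 0, -75], [0, 0, 0], 1], [[0, 0, -110], [0, 0, 0], 1], [[0, 0, -130], [0, 0, 0], 1], [[0, 0, -130], [0, 0, 0], 1], [[0, 0, -130], [0, 0, 0], 1], [[0, 0, -130], [0, 0, 0], 1]]}}

```text
clock: 14.27
tool_pos: [0.4596, 0.347, 0.2039]
orientation: [-180.0, 0.0, -50.3]
force: [-0.4, -0.3, -1.0]
opening: 0.0002
gripper_force: 0.0
```

```bash
python3 - <<'E'
from h import *
b=snap('top','t6');t=load('t4')
o=ctrl.get_obs();print(o['clock'],o['tool_pos'],o['force'])
d=cv2.absdiff(b['color'],t['color'])[165:260,225:425].max(2);print('changed px near vessels',(d>50).sum())
print(ctrl.close_job())
E
```

```text
14.3167 [0.45942865 0.34679479 0.20327636] [-0.0730825  -0.51196388 -0.56002617]
changed px near vessels 0
the job is handed in; nothing more can be done
None
```

I swung the spout until its nozzle was about 3 mm from the beaker's centre by camera measurement, pressed the start button to its stop and released it, and handed the job in at 14.3 s; no verdict came back, and the last top view showed no change around the vessels since before the press.

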